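# Park the slide lock's spring plunger and run the slide out

### The arm

A 6-joint arm with a two-finger parallel gripper is mounted at the origin on a cart in front of the work surface, level with it; the furniture and walls round the work are solid. World frame = base frame: x ahead of the robot, y to its left, z up, the work surface at z = 0. Lengths are in m, angles in rad, forces in N, time in s.
With the tool pointing down it reaches from about 0.3 to 0.825 m from the base axis. Payload 5.4 kg.
Tool frame: the origin (TCP) lies at the very end of the fingers, on their centre line; the grasp point (between the pads) lies 19 mm behind it; z points along the fingers, y is the direction in which the jaws open and shut (so a half turn about z gives the same grasp; the last joint's range is limited). The gripper opens to 92 mm and grips with 3 to 60 N. Pads are 20 mm wide; open, the fingers measure 128 mm over their backs; the gripper's body (75 mm by 189 mm) begins 69 mm behind the grasp point.
Start: joints at [1.138, 0.158, 1.597, -0, 1.386, -0.21], TCP at [0.127, 0.561, 0.215] pointing down, gripper open.
Joint ranges: [-2.91, 2.91], [-0.94, 2.29], [0.18, 2.7], [-1.29, 4.43], [0.17, 2.64], [-3, 3]. Speed limits (rad/s): [2.57, 2.57, 3.14, 3.14, 3.14, 3.14].

### API

Orientations are given as a rotation vector (axis times angle).
In Python, from rig import robot gives the robot as it stands.
- The arm moves only by the shell command python3 -m inch 'ROWS' [FORCE]. ROWS is JSON, a list of rows, each an object with "rot": the turn, a rotation vector about the tool's x, y, z in rad, a list of three; "delta_pos": the shift along the tool's x, y, z in mm, a list of three; "hand": the finger opening in mm, from 0 to 91.9. In form: [{"rot": [rx, ry, rz], "delta_pos": [x, y, z], "hand": hand}, ...]. A call has 1 to 10 rows; each row is the pose to reach, as a shift and turn from the pose commanded when the call began, along the tool's axes at that moment; what a row does not reach only later rows make up. A row lasts 1/12 s, in which the tool goes at most 41.7 mm and 7.16 degrees, less where a joint would pass 70% of its speed; a pose out of reach is approached as far as the arm can. A call with a gripper value outside its range is refused whole. The fingers move at their own pace and stop on an object; FORCE is the grip in N (left out, the last holds). Time passes only in rows, so rows that repeat a pose let the fingers close. It gives the time, the measured TCP pose, the force and the opening at its end, in the units of the state.
- robot.read_state(): the state, without advancing time (a new reading comes with each control period).
- robot.read_camera(name): name is "scene" or "side" or "wrist"; returns the picture (480x640x3 uint8, red, green, blue); there is no depth.
- robot.get_calibration(name): a dict with "fx", "fy", "cx", "cy" (pixels), "pose" (4x4, takes a point from camera to world coordinates). Camera axes: x right, y up, looking along -z (the intrinsics and any distortion apply to the point x, -y, -z); pixel columns grow to the right and rows downward; lengths in m; the calibration is good to about 2 mm. A picture is of the moment at which its call begins: read the wrist's pose just before it. get_calibration takes no time and is no camera call; for the wrist camera it gives the pose at the moment of the call.
- robot.close_job(): hands the job in, once; it reports no verdict.
Trained networks look in the newest picture that a camera, given by its name, has taken for a name from the list of things; names that differ only in an ending like _2 or _b are one class to them, and where a whole thing is asked for, a point or a joint stands for the part that bears it (a point fixed in the world has none). Each returns a list of dicts, best first, with "confidence" (0 to 1); they miss things now and then, are a little off and sometimes report something else, mostly with a low value. They report only what shows in the picture. A call takes as long as a camera call.
- robot.cut_out(camera, target): "mask" (480x640 bool, what is visible of it).
- robot.mark_of(camera, target): "xyz" ([x, y, z] in m, in world coordinates, good to about 4 mm: a listed point, or the origin of a listed thing).
The state is a dict: "clock": time; "joints": joint angles; "joint_velocities": joint speeds; "joint_efforts": joint torques, N m; "tcp_pos": TCP position; "tcp_rot": TCP orientation; "contact_force": force on the tool from outside, world axes, zero at the start; "torque": the same for the moment, N m; "finger_gap": finger opening in m.
Only numpy, scipy, OpenCV 4.12 (cv2) and the standard library are available. Lean on these libraries where they do the work, as an engineer would, in place of code of your own. Each camera call takes 0.05 s, during which the arm holds its last target. There are 200 camera calls.

### The job

The slide of the small drilling fixture on the desk is locked by a spring plunger. Pull the plunger's T-shaped knob up only until you feel its stop, without straining it, twist it counter-clockwise seen from above until its ears are over the rest notches, and let it down so that it stays retracted by itself when you let go. Then run the slide out by its post fully against the end stop, leaving the plunger parked and the tape roll, solder spool and caliper where they are.

Things in the scene. Friction and masses are not known exactly. Their poses are not given: they have to be found in the camera images.
- fixture: Fixed fixture: aluminium base 76 x 260 x 10 mm (116 mm wide at the bridge), two steel rails along its y axis, dark steel bridge across them (104 x 36 mm, top 46 mm up). Origin: on the desk, under the vertical plunger axis. Base reaches 55 mm to -y and 205 mm to +y; the slide runs out along +y to the end stop. On the bridge a steel sleeve, 32 mm diameter, top 68 to 84 mm up, set anew each time.
- lock: Spring plunger in the bridge; same origin and axes as the fixture. Its two ears (along the knob's bar) stand in deep slots of the sleeve. They come clear after a pull of 10 to 26 mm (unreported, as the sleeve's height varies); a hard stop follows 2 mm higher. Over 25 N on stop or sleeve damages it. The spring pulls down with 5 N, rising 0.15 N per mm (9 N at most); more is the stop.
- knob (a point): Centre of the plunger's grey plastic T-bar knob: bar 44 mm long (its x axis), 14 mm thick (y axis), 20 mm high, on the plunger's axis, 104 mm above the desk when down; lifts and turns with the plunger. At the start the bar lies along the fixture's x axis. The two fingers can grip it across the thickness; the free space between bar and sleeve is at least 10 mm.
- plunger (a joint): Lift of the plunger in m: 0 = fully down (its 8 mm pin 5 mm deep in the slide, locking it); 0.007 to 0.023 when parked in the rest notches, depending on the sleeve's height.
- plunger_turn (a joint): Turn of the plunger in rad, counter-clockwise from above: 0 = ears in the deep slots. On the sleeve, counter-clockwise from each slot: a flat land, a rest notch 3 mm deep (ears seat in it at 1.13, play about 0.06), then a high wall that the ears cannot pass; clockwise they meet the wall at once. Light to turn once the ears are clear of the slots.
- post (a point): Point on the slide's upright round steel post (18 mm diameter, 70 mm tall, from 24 to 94 mm above the desk), on its axis, 80 mm above the desk and at the start 90 mm from the plunger's axis along the fixture's +y; moves with the slide.
- carriage (a joint): Travel of the slide in m along the fixture's +y: 0 = locked place under the plunger, 0.08 = against the end stop. It runs stiffly, about 3 N, and stays where it is left.
- tape_roll: Loose roll of white tape lying flat, 56 mm diameter, 32 mm high, beyond the fixture; origin at its foot. Leave alone.
- solder_spool: Loose small black spool of solder lying flat, 41 mm diameter, 22 mm high, beyond the fixture; origin at its foot. Leave alone.
- caliper: Loose caliper 47 x 150 x 10 mm lying along its y axis beyond the fixture; origin at its underside. Leave alone.

How it is judged:
On the way, in this order (a step that is already met when the one before it is completed fails the run):
1. the plunger stands parked by itself in its rest notches, let go, while the slide is still in its locked place (value of joint plunger above 0.0055 m and value of joint plunger_turn between 0.98 and 1.28 rad and contact force between the fingers and lock below 0.1 N and value of joint carriage below 0.005 m), for 0.3 s.
2. the slide is out against its end stop (value of joint carriage above 0.076 m), for 0.2 s.
At the end, for the whole second after the job is handed in: The plunger is parked: lifted by more than 5.5 mm and turned to 1.13 rad within 0.15 rad, staying so by itself; the slide stands within 4 mm of its end stop (value of joint carriage above 0.076 m and value of joint plunger above 0.0055 m and value of joint plunger_turn between 0.98 and 1.28 rad); the robot touches nothing.
It fails at once if the plunger is forced against its sleeve, its stop or the slide with more than 25 N (contact force between lock and fixture above 25 N).
It fails at once if the tape roll, the solder spool or the caliper is moved by more than 15 mm (distance of any of tape_roll, solder_spool, caliper from where it was at the start of the episode above 0.015 m).
It also fails if it takes over 58 s, if anything falls off the work surface, if the arm or the gripper's body presses on something with over 40 N, if the wrist force passes 120 N, or if a joint passes its speed limit or range.

## Working session

There is one attempt and no reset: what is moved stays moved. The work goes in short steps, Python scripts to look and compute and a shell command to move; the robot and the scene stay as the last step left them, time stands still between calls to the robot, and variables do not carry over. Pictures are saved under pics/ and viewed, about 8 in all and at most 12, crops included, and the job is handed in when it is done.

```bash
mkdir -p pics; ls; cat > h.py <<'E'
import numpy as np, cv2
from rig import robot
from scipy.spatial.transform import Rotation as R
def tool(): 
    s=robot.read_state(); return np.array(s["tcp_pos"]), R.from_rotvec(s["tcp_rot"]).as_matrix(), s
def proj(cam,p):
    c=robot.get_calibration(cam); T=np.array(c["pose"]); q=T[:3,:3].T@(np.array(p)-T[:3,3])
    return c["fx"]*q[0]/-q[2]+c["cx"], c["fy"]*-q[1]/-q[2]+c["cy"]
E
python3 - <<'E'
from h import *
p,M,s=tool(); print(p,M.round(3).tolist(),s["contact_force"],s["finger_gap"],s["clock"])
ims=[]
for cam in ["scene","side"]:
    im=robot.read_camera(cam); ims.append(im)
    for t in ["fixture","knob","post","tape_roll","solder_spool","caliper"]:
        r=robot.mark_of(cam,t); print(cam,t,[(np.round(a["xyz"],4).tolist(),round(a["confidence"],2)) for a in r[:2]])
a=np.hstack(ims)[:,:,::-1]; cv2.imwrite("pics/a.png",cv2.resize(a,(800,300)))
print(robot.get_calibration("scene")); print(robot.read_state()["clock"])
E
```

```text
pics
[0.12679178 0.56018673 0.21362395] [[-0.975, 0.221, -0.001], [0.221, 0.975, -0.002], [0.0, -0.002, -1.0]] [-0.30933408 -0.5563954  -0.27459589] 0.09183996338379567 0.0
scene fixture [([0.5175, 0.0676, -0.0029], 0.72)]
scene knob [([0.512, 0.0662, 0.1041], 0.82)]
scene post [([0.5235, 0.1603, 0.0828], 0.79)]
scene tape_roll [([0.6528, 0.0632, 0.003], 0.56)]
scene solder_spool [([0.6032, -0.0077, -0.0024], 0.6)]
scene caliper [([0.6523, 0.2147, -0.0026], 0.69)]
side fixture [([0.5149, 0.0701, -0.0012], 0.83)]
side knob []
side post [([0.5177, 0.1598, 0.0805], 0.78)]
side tape_roll [([0.6467, 0.062, 0.0015], 0.76)]
side solder_spool [([0.6013, -0.0037, 0.0002], 0.66)]
side caliper [([0.6562, 0.22, -0.0042], 0.62)]
{'fx': 463.9179230425285, 'fy': 463.9179230425285, 'cx': 322.2644194195696, 'cy': 241.8475988733502, 'pose': array([[-0.51564242,  0.60143105, -0.6102406 ,  0.07428814],
       [-0.85679843, -0.36449249,  0.36474878,  0.39357515],
       [-0.00305687,  0.71093313,  0.70325297,  0.67258998],
       [ 0.        ,  0.        ,  0.        ,  1.        ]])}
0.7
```

View pics/a.png

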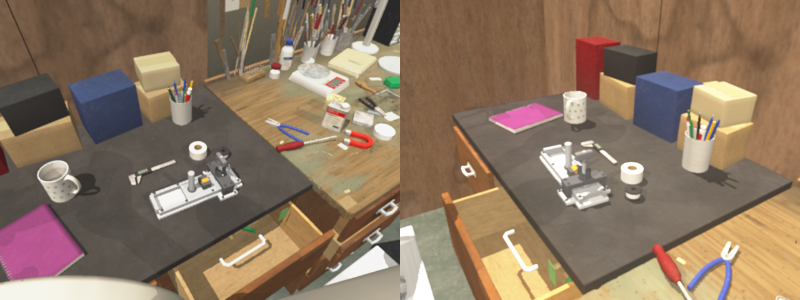

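```bash
python3 -m inch '[{"rot":[0,0,-0.15],"delta_pos":[-485,-393,0],"hand":40},{"rot":[0,0,-0.15],"delta_pos":[-485,-393,0],"hand":40},{"rot":[0,0,-0.15],"delta_pos":[-485,-393,0],"hand":40},{"rot":[0,0,-0.15],"delta_pos":[-485,-393,0],"hand":40},{"rot":[0,0,-0.15],"delta_pos":[-485,-393,0],"hand":40},{"rot":[0,0,-0.15],"delta_pos":[-485,-393,0],"hand":40},{"rot":[0,0,-0.15],"delta_pos":[-485,-393,0],"hand":40},{"rot":[0,0,-0.15],"delta_pos":[-485,-393,0],"hand":40},{"rot":[0,0,-0.15],"delta_pos":[-485,-393,0],"hand":40},{"rot":[0,0,-0.15],"delta_pos":[-485,-393,0],"hand":40}]'
python3 - <<'E'
from h import *
p,M,s=tool(); print(p,s["clock"],s["joints"])
t=np.array([.515,.07,.214])-p; print(M.T@t*1000, M.round(3).tolist())
E
```

```text
clock: 1.53
tcp_pos: [0.3844, 0.2334, 0.215]
tcp_rot: [0.114, 3.139, 0.001]
contact_force: [1.3, 0.1, 1.0]
finger_gap: 0.0399
[0.38443096 0.23339719 0.21497867] 1.5333 [ 2.75702716e-01 -1.79612794e-01  1.93151805e+00  1.00166651e-04
  1.38859034e+00 -1.22236343e+00]
[-142.09905745 -153.47518696    1.04871173] [[-0.997, 0.073, 0.001], [0.073, 0.997, 0.0], [-0.001, 0.0, -1.0]]
```

```bash
python3 -m inch '[{"rot":[0,0,0],"delta_pos":[-140,-150,-40],"hand":40},{"rot":[0,0,0],"delta_pos":[-140,-150,-40],"hand":40},{"rot":[0,0,0],"delta_pos":[-140,-150,-40],"hand":40},{"rot":[0,0,0],"delta_pos":[-140,-150,-40],"hand":40},{"rot":[0,0,0],"delta_pos":[-140,-150,-40],"hand":40},{"rot":[0,0,0],"delta_pos":[-140,-150,-40],"hand":40},{"rot":[0,0,0],"delta_pos":[-140,-150,-40],"hand":40}]'
python3 - <<'E'
from h import *
p,M,s=tool(); print(p,s["clock"],M.round(3).tolist())
im=robot.read_camera("wrist"); cv2.imwrite("pics/b.png",im[:,:,::-1])
for t in ["fixture","knob","post"]:
    r=robot.mark_of("wrist",t); print(t,[(np.round(a["xyz"],4).tolist(),round(a["confidence"],2),np.round(proj("wrist",a["xyz"]))) for a in r[:2]])
print(np.round(robot.get_calibration("wrist")["pose"],3))
E
```

```text
clock: 2.12
tcp_pos: [0.5132, 0.0738, 0.2549]
tcp_rot: [0.12, 3.139, 0.0]
contact_force: [-0.2, 0.0, 0.4]
finger_gap: 0.0402
[0.51322076 0.07379149 0.25492445] 2.1167 [[-0.997, 0.076, 0.001], [0.076, 0.997, 0.0], [-0.001, 0.0, -1.0]]
fixture [([0.5101, 0.0688, -0.0001], 0.97, array([310., 197.]))]
knob [([0.514, 0.0696, 0.1054], 0.96, array([309., 223.])), ([0.5107, 0.0713, 0.0017], 0.37, array([312., 198.]))]
post [([0.521, 0.1579, 0.0782], 0.62, array([401., 217.]))]
[[ 0.071 -0.958 -0.278  0.433]
 [ 0.997  0.068  0.02   0.082]
 [ 0.    -0.279  0.96   0.425]
 [ 0.     0.     0.     1.   ]]
```

View pics/b.png

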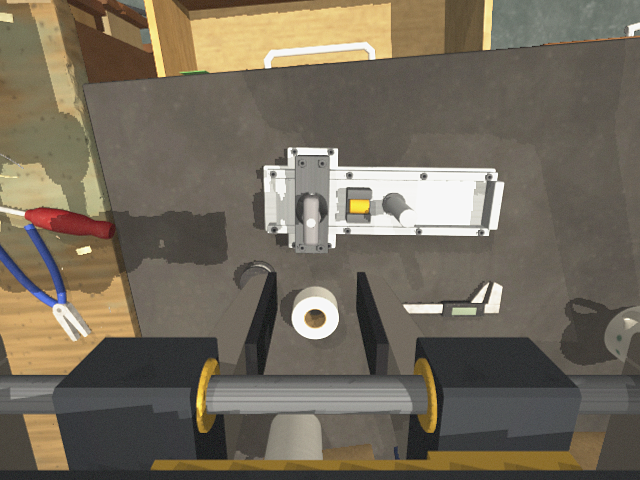

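```bash
python3 - <<'E'
from h import *
im=robot.read_camera("wrist"); c=robot.get_calibration("wrist"); T=np.array(c["pose"])
def back(u,v,z):
    d=T[:3,:3]@np.array([(u-c["cx"])/c["fx"],-(v-c["cy"])/c["fy"],-1]); return T[:3,3]+d*(z-T[2,3])/d[2]
g=cv2.cvtColor(im,cv2.COLOR_RGB2GRAY)
L=cv2.createLineSegmentDetector().detect(g)[0][:,0]
for l in L:
    if 255<l[0]<510 and 140<l[1]<258 and 255<l[2]<510 and 140<l[3]<258:
        a,b=back(*l[:2],.02),back(*l[2:],.02); n=np.linalg.norm(b-a)
        if n<.03: continue
        d=b-a; ang=np.arctan2(d[1],d[0]); k=(ang%(np.pi/2)); print(l.round(),round(n,3),"yaw",round(k,3), "long" if abs(d[1])>abs(d[0]) else "cross")
m=robot.cut_out("wrist","knob")[0]["mask"]; r=cv2.minAreaRect(np.argwhere(m)[:,::-1].astype(np.float32)); print(r)
for t in ["knob","post","knob","post"]:
    robot.read_camera("wrist")
    print(t,robot.mark_of("wrist",t)[:1])
crop=cv2.resize(im[140:260,250:400],None,fx=4,fy=4,interpolation=cv2.INTER_CUBIC); cv2.imwrite("pics/c.png",crop[:,:,::-1])
print([np.round(proj("wrist",[.5135,.0695,z])) for z in (.094,.104,.114)])
E
```

```text
[414. 237. 473. 238.] 0.068 yaw 1.48 long
[261. 166. 262. 232.] 0.075 yaw 1.479 cross
[494. 232. 501. 187.] 0.052 yaw 1.481 cross
[334. 150. 287. 149.] 0.051 yaw 1.479 long
[491. 171. 336. 168.] 0.169 yaw 1.482 long
[344. 236. 412. 237.] 0.078 yaw 1.482 long
[293. 156. 324. 157.] 0.034 yaw 1.479 long
[492. 186. 485. 231.] 0.051 yaw 1.482 cross
[477. 228. 484. 184.] 0.05 yaw 1.482 cross
[484. 231. 418. 230.] 0.076 yaw 1.484 long
[342. 221. 343. 191.] 0.034 yaw 1.483 cross
[326. 192. 325. 227.] 0.04 yaw 1.49 cross
[292. 227. 291. 183.] 0.05 yaw 1.501 cross
[412. 227. 476. 228.] 0.073 yaw 1.489 long
[446. 173. 488. 174.] 0.047 yaw 1.469 long
[417. 175. 351. 174.] 0.073 yaw 1.478 long
[354. 172. 419. 173.] 0.071 yaw 1.486 long
[482. 176. 424. 175.] 0.063 yaw 1.477 long
[388. 230. 348. 230.] 0.046 yaw 1.495 long
[293. 254. 323. 255.] 0.035 yaw 1.474 long
[324. 160. 294. 159.] 0.032 yaw 1.478 long
[273. 222. 273. 196.] 0.03 yaw 1.483 cross
[352. 181. 388. 181.] 0.04 yaw 1.5 long
[387. 183. 351. 183.] 0.04 yaw 1.5 long
((308.0, 222.0), (52.0, 18.0), 90.0)
knob [{'xyz': [0.5155, 0.0689, 0.1036], 'confidence': 0.91}]
post [{'xyz': [0.5204, 0.1552, 0.0814], 'confidence': 0.84}]
knob [{'xyz': [0.5178, 0.0715, 0.1042], 'confidence': 0.57}]
post [{'xyz': [0.5219, 0.1586, 0.0786], 'confidence': 0.65}]
[array([310., 218.]), array([310., 221.]), array([310., 223.])]
```

View pics/c.png

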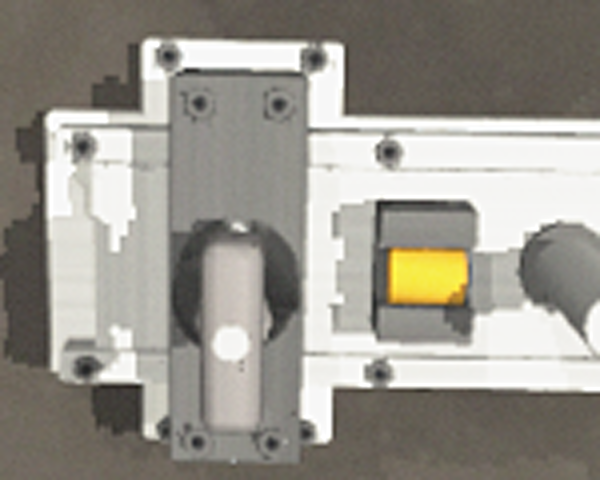

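```bash
python3 - <<'E'
from h import *
p,M,s=tool(); print(p,s["clock"],s["contact_force"],s["torque"])
print(M.T@(np.array([.514,.0688,.091])-p)*1000)
E
```

```text
[0.51215047 0.07548462 0.25461827] 2.8167 [0.47157011 0.0982518  0.27028764] [ 0.04587583 -0.0232701   0.00525484]
[ -2.32946931  -6.53332157 163.61825325]
```

```bash
python3 -m inch '[{"rot":[0,0,0.015],"delta_pos":[-2,-6,40],"hand":40},{"rot":[0,0,0.015],"delta_pos":[-2,-6,80],"hand":40},{"rot":[0,0,0.015],"delta_pos":[-2,-6,115],"hand":40},{"rot":[0,0,0.015],"delta_pos":[-2,-6,115],"hand":40},{"rot":[0,0,0.015],"delta_pos":[-2,-6,115],"hand":40}]'
python3 - <<'E'
from h import *
for i in range(3):
    p,M,s=tool(); 
    robot.read_camera("wrist"); 
    r=robot.mark_of("wrist","knob"); print(p.round(4), [(a["xyz"],a["confidence"]) for a in r[:1]])
im=robot.read_camera("side"); u,v=map(int,proj("side",[.514,.069,.11])); print(u,v)
cv2.imwrite("pics/d.png",cv2.resize(im[v-60:v+60,u-80:u+80],None,fx=4,fy=4)[:,:,::-1])
im=robot.read_camera("wrist");cv2.imwrite("pics/e.png",im[:,:,::-1]);print(M.round(3).tolist())
print(M.T@(np.array([.514,.0688,.091])-p)*1000)
E
```

```text
clock: 3.23
tcp_pos: [0.5124, 0.0694, 0.1385]
tcp_rot: [-0.138, -3.134, -0.0]
contact_force: [0.4, 0.5, 0.6]
finger_gap: 0.0398
[0.5124 0.0694 0.1385] [([0.5142, 0.0704, 0.1033], 0.98)]
[0.5155 0.0691 0.1422] [([0.5122, 0.07, 0.1059], 0.84)]
[0.5159 0.0691 0.1428] [([0.5146, 0.0707, 0.1025], 0.98)]
293 244
[[-0.996, 0.088, 0.005], [0.088, 0.996, -0.001], [-0.005, -0.0, -1.0]]
[ 2.19655384 -0.4579768  51.74317327]
```

View pics/e.png

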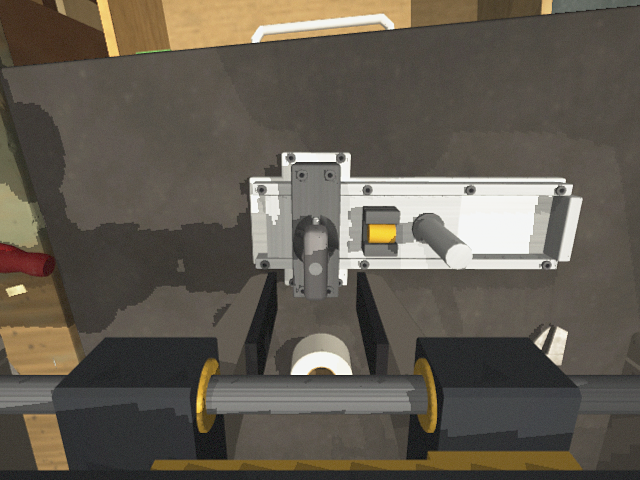

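View pics/d.png

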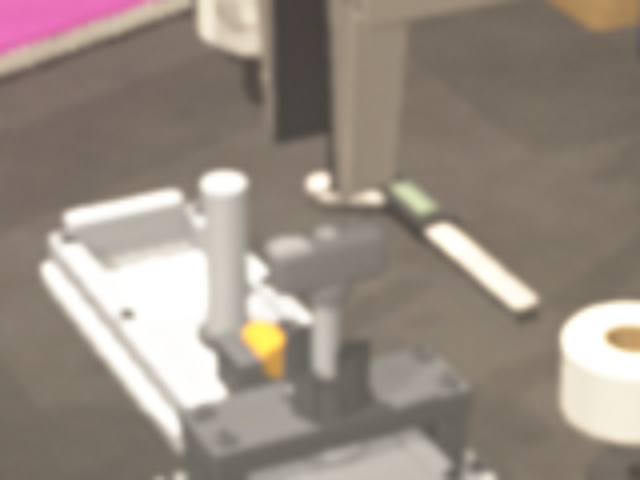

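```bash
python3 -m inch '[{"rot":[0,0,0],"delta_pos":[2,0,30],"hand":40},{"rot":[0,0,0],"delta_pos":[2,0,51],"hand":40},{"rot":[0,0,0],"delta_pos":[2,0,51],"hand":40},{"rot":[0,0,0],"delta_pos":[2,0,51],"hand":40},{"rot":[0,0,0],"delta_pos":[2,0,51],"hand":40}]'
python3 - <<'E'
from h import *
robot.read_camera("wrist");p,M,s=tool();print(p,s["contact_force"],M[:,1])
E
python3 -m inch '[{"rot":[0,0,0],"delta_pos":[0,0,0],"hand":8},{"rot":[0,0,0],"delta_pos":[0,0,0],"hand":8},{"rot":[0,0,0],"delta_pos":[0,0,0],"hand":8},{"rot":[0,0,0],"delta_pos":[0,0,0],"hand":8},{"rot":[0,0,0],"delta_pos":[0,0,0],"hand":8},{"rot":[0,0,0],"delta_pos":[0,0,0],"hand":8}]' 20
```

```text
clock: 4.05
tcp_pos: [0.5128, 0.0693, 0.0901]
tcp_rot: [0.138, 3.137, -0.0]
contact_force: [-0.4, -0.1, 0.5]
finger_gap: 0.04
[0.51316341 0.0693065  0.09045534] [ 0.28387385 -0.09101085  0.2265032 ] [ 8.76821326e-02  9.96148505e-01 -5.86011157e-06]
clock: 4.6
tcp_pos: [0.5121, 0.0688, 0.0891]
tcp_rot: [0.138, 3.138, -0.002]
contact_force: [-1.2, -3.4, 2.0]
finger_gap: 0.0136
```

```bash
python3 -m inch '[{"rot":[0,0,0],"delta_pos":[0,0,-2],"hand":8},{"rot":[0,0,0],"delta_pos":[0,0,-4],"hand":8},{"rot":[0,0,0],"delta_pos":[0,0,-6],"hand":8},{"rot":[0,0,0],"delta_pos":[0,0,-8],"hand":8},{"rot":[0,0,0],"delta_pos":[0,0,-9],"hand":8},{"rot":[0,0,0],"delta_pos":[0,0,-9],"hand":8}]'
```

```text
clock: 5.1
tcp_pos: [0.512, 0.0688, 0.0971]
tcp_rot: [0.138, 3.138, -0.001]
contact_force: [3.6, -4.4, -6.3]
finger_gap: 0.0139
```

```bash
python3 -m inch '[{"rot":[0,0,0],"delta_pos":[0,0,-1],"hand":8},{"rot":[0,0,0],"delta_pos":[0,0,-1],"hand":8}]'
```

```text
clock: 5.27
tcp_pos: [0.5119, 0.0689, 0.098]
tcp_rot: [0.138, 3.138, -0.001]
contact_force: [3.4, -3.6, -6.5]
finger_gap: 0.0137
```

```bash
python3 -m inch '[{"rot":[0,0,0],"delta_pos":[0,0,-1],"hand":8},{"rot":[0,0,0],"delta_pos":[0,0,-1],"hand":8}]'
```

```text
clock: 5.43
tcp_pos: [0.512, 0.0689, 0.099]
tcp_rot: [0.138, 3.138, -0.001]
contact_force: [3.5, -3.6, -6.1]
finger_gap: 0.0136
```

```bash
cat > ok.py <<'E'
from h import *
p,M,s=tool(); f=s["contact_force"]; print(p[2].round(4),np.round(f,1),round(s["finger_gap"],4))
import sys; sys.exit(f[2]<-9.2)
E
python3 -m inch '[{"rot":[0,0,0],"delta_pos":[0,0,-1],"hand":8},{"rot":[0,0,0],"delta_pos":[0,0,-1],"hand":8}]' >/dev/null && python3 ok.py && \
python3 -m inch '[{"rot":[0,0,0],"delta_pos":[0,0,-1],"hand":8},{"rot":[0,0,0],"delta_pos":[0,0,-1],"hand":8}]' >/dev/null && python3 ok.py && \
python3 -m inch '[{"rot":[0,0,0],"delta_pos":[0,0,-1],"hand":8},{"rot":[0,0,0],"delta_pos":[0,0,-1],"hand":8}]' >/dev/null && python3 ok.py && \
python3 -m inch '[{"rot":[0,0,0],"delta_pos":[0,0,-1],"hand":8},{"rot":[0,0,0],"delta_pos":[0,0,-1],"hand":8}]' >/dev/null && python3 ok.py && \
python3 -m inch '[{"rot":[0,0,0],"delta_pos":[0,0,-1],"hand":8},{"rot":[0,0,0],"delta_pos":[0,0,-1],"hand":8}]' >/dev/null && python3 ok.py && \
python3 -m inch '[{"rot":[0,0,0],"delta_pos":[0,0,-1],"hand":8},{"rot":[0,0,0],"delta_pos":[0,0,-1],"hand":8}]' >/dev/null && python3 ok.py
```

```text
0.1 [ 3.5 -4.1 -5.7] 0.0137False
```

```bash
sed -i 's/sys.exit(\(.*\))/sys.exit(int(\1))/' ok.py
python3 -m inch '[{"rot":[0,0,0],"delta_pos":[0,0,-1],"hand":8},{"rot":[0,0,0],"delta_pos":[0,0,-1],"hand":8}]' >/dev/null && python3 ok.py && \
python3 -m inch '[{"rot":[0,0,0],"delta_pos":[0,0,-1],"hand":8},{"rot":[0,0,0],"delta_pos":[0,0,-1],"hand":8}]' >/dev/null && python3 ok.py && \
python3 -m inch '[{"rot":[0,0,0],"delta_pos":[0,0,-1],"hand":8},{"rot":[0,0,0],"delta_pos":[0,0,-1],"hand":8}]' >/dev/null && python3 ok.py && \
python3 -m inch '[{"rot":[0,0,0],"delta_pos":[0,0,-1],"hand":8},{"rot":[0,0,0],"delta_pos":[0,0,-1],"hand":8}]' >/dev/null && python3 ok.py && \
python3 -m inch '[{"rot":[0,0,0],"delta_pos":[0,0,-1],"hand":8},{"rot":[0,0,0],"delta_pos":[0,0,-1],"hand":8}]' >/dev/null && python3 ok.py && \
python3 -m inch '[{"rot":[0,0,0],"delta_pos":[0,0,-1],"hand":8},{"rot":[0,0,0],"delta_pos":[0,0,-1],"hand":8}]' >/dev/null && python3 ok.py
```

```text
0.101 [ 4.2 -4.9 -6.5] 0.014
0.1019 [ 4.4 -3.7 -6.8] 0.0138
0.1026 [ 4.9 -4.9 -7.8] 0.0138
0.103 [  7.1  -4.7 -13. ] 0.0139
```

```bash
python3 -m inch '[{"rot":[0,0,0],"delta_pos":[-0.5,-0.5,2],"hand":8},{"rot":[0,0,0],"delta_pos":[-0.5,-0.5,2],"hand":8}]' && python3 ok.py && \
python3 -m inch '[{"rot":[0,0,-0.1],"delta_pos":[0,0,0],"hand":8},{"rot":[0,0,-0.2],"delta_pos":[0,0,0],"hand":8},{"rot":[0,0,-0.2],"delta_pos":[0,0,0],"hand":8}]' ; python3 ok.py; python3 -c "
from h import *; print(robot.read_state()['torque'],tool()[1][:,1])"
```

```text
clock: 6.43
tcp_pos: [0.512, 0.0688, 0.1014]
tcp_rot: [-0.138, -3.138, -0.0]
contact_force: [4.2, -2.5, -6.8]
finger_gap: 0.0135
0.1014 [ 4.2 -2.5 -6.8] 0.0135
clock: 6.68
tcp_pos: [0.512, 0.0685, 0.1021]
tcp_rot: [0.182, -3.136, 0.001]
contact_force: [2.7, -4.1, -7.5]
finger_gap: 0.0141
0.1021 [ 2.7 -4.1 -7.5] 0.0141
[-0.69514145 -0.56719797  0.00985416] [-1.15886521e-01  9.93262220e-01 -6.90806695e-04]
```

```bash
python3 -m inch '[{"rot":[0,0,-0.1],"delta_pos":[0,0,0],"hand":8},{"rot":[0,0,-0.2],"delta_pos":[0,0,0],"hand":8},{"rot":[0,0,-0.3],"delta_pos":[0,0,0],"hand":8},{"rot":[0,0,-0.4],"delta_pos":[0,0,0],"hand":8},{"rot":[0,0,-0.5],"delta_pos":[0,0,0],"hand":8},{"rot":[0,0,-0.5],"delta_pos":[0,0,0],"hand":8}]' ; python3 ok.py; python3 -c "
from h import *; M=tool()[1];print(robot.read_state()['torque'],np.arctan2(M[1,1],M[0,1])-1.4805)"
python3 -m inch '[{"rot":[0,0,-0.1],"delta_pos":[0,0,0],"hand":8},{"rot":[0,0,-0.2],"delta_pos":[0,0,0],"hand":8},{"rot":[0,0,-0.3],"delta_pos":[0,0,0],"hand":8},{"rot":[0,0,-0.4],"delta_pos":[0,0,0],"hand":8},{"rot":[0,0,-0.42],"delta_pos":[0,0,0],"hand":8},{"rot":[0,0,-0.42],"delta_pos":[0,0,0],"hand":8}]' ; python3 ok.py; python3 -c "
from h import *; M=tool()[1];print(robot.read_state()['torque'],np.arctan2(M[1,1],M[0,1])-1.4805)"
```

```text
clock: 7.18
tcp_pos: [0.5123, 0.0677, 0.1023]
tcp_rot: [0.951, -2.993, 0.003]
contact_force: [3.4, -7.5, -6.9]
finger_gap: 0.0135
0.1023 [ 3.4 -7.5 -6.9] 0.0135
[-1.08919073 -0.5892853  -0.00837009] 0.7057720818074682
clock: 7.68
tcp_pos: [0.5128, 0.0672, 0.1025]
tcp_rot: [1.55, -2.732, 0.005]
contact_force: [4.7, -7.4, -7.5]
finger_gap: 0.0141
0.1025 [ 4.7 -7.4 -7.5] 0.0141
[-1.32356106 -0.73309774 -0.05975572] 1.122627947890351
```

```bash
python3 -m inch '[{"rot":[0,0,0],"delta_pos":[0.5,-0.9,1],"hand":8},{"rot":[0,0,0],"delta_pos":[0.5,-0.9,2],"hand":8},{"rot":[0,0,0],"delta_pos":[0.5,-0.9,3],"hand":8},{"rot":[0,0,0],"delta_pos":[0.5,-0.9,3],"hand":8}]' ; python3 ok.py; python3 -c "
from h import *; M=tool()[1];print(robot.read_state()['torque'],np.arctan2(M[1,1],M[0,1])-1.4805)"
python3 -m inch '[{"rot":[0,0,0],"delta_pos":[0,0,1],"hand":8},{"rot":[0,0,0],"delta_pos":[0,0,1],"hand":8}]'
```

```text
clock: 8.02
tcp_pos: [0.5129, 0.0671, 0.0992]
tcp_rot: [1.549, -2.733, 0.002]
contact_force: [4.3, -6.1, -6.7]
finger_gap: 0.0132
0.0992 [ 4.3 -6.1 -6.7] 0.0132
[-0.91285414 -0.53736172 -0.07810642] 1.1214060848556728
clock: 8.18
tcp_pos: [0.5129, 0.0671, 0.0983]
tcp_rot: [1.549, -2.733, 0.002]
contact_force: [3.7, -5.7, -6.5]
finger_gap: 0.0136
```

```bash
python3 -m inch '[{"rot":[0,0,0],"delta_pos":[0,0,1],"hand":8},{"rot":[0,0,0],"delta_pos":[0,0,1],"hand":8}]'; python3 -c "
from h import *; M=tool()[1];print(robot.read_state()['torque'],np.arctan2(M[1,1],M[0,1])-1.4805)"
```

```text
clock: 8.35
tcp_pos: [0.5129, 0.0671, 0.0974]
tcp_rot: [1.549, -2.733, 0.002]
contact_force: [3.4, -5.8, -5.7]
finger_gap: 0.0136
[-0.91269951 -0.47984946 -0.01575586] 1.121427309521733
```

```bash
python3 -m inch '[{"rot":[0,0,0],"delta_pos":[0,0,0.7],"hand":8},{"rot":[0,0,0],"delta_pos":[0,0,0.7],"hand":8}]'; python3 -c "
from h import *; M=tool()[1];print(robot.read_state()['torque'],np.arctan2(M[1,1],M[0,1])-1.4805)"
```

```text
clock: 8.52
tcp_pos: [0.5129, 0.0672, 0.0972]
tcp_rot: [1.549, -2.732, 0.002]
contact_force: [1.6, -5.0, -2.7]
finger_gap: 0.0138
[-0.84067543 -0.22595346 -0.0531671 ] 1.1215781106953895
```

```bash
python3 -m inch '[{"rot":[0,0,0],"delta_pos":[0,0,0.4],"hand":8},{"rot":[0,0,0],"delta_pos":[0,0,0.4],"hand":20},{"rot":[0,0,0],"delta_pos":[0,0,0.4],"hand":36},{"rot":[0,0,0],"delta_pos":[0,0,0.4],"hand":36},{"rot":[0,0,0],"delta_pos":[0,0,0.4],"hand":36},{"rot":[0,0,0],"delta_pos":[0,0,0.4],"hand":36}]'
python3 -m inch '[{"rot":[0,0,0],"delta_pos":[0,0,-15],"hand":36},{"rot":[0,0,0],"delta_pos":[0,0,-40],"hand":36},{"rot":[0,0,0],"delta_pos":[0,0,-70],"hand":36},{"rot":[0,0,0],"delta_pos":[0,0,-70],"hand":36},{"rot":[0,0,0],"delta_pos":[0,0,-70],"hand":36}]'
python3 - <<'E'
from h import *
a=robot.read_camera("wrist"); p,M,s=tool()
r=robot.mark_of("wrist","knob")[:1]; print(r); r=robot.mark_of("wrist","post")[:1]; print(r)
b=robot.read_camera("side"); u,v=map(int,proj("side",[.516,.08,.1])); bb=cv2.resize(b[v-60:v+60,u-80:u+80],None,fx=3,fy=3)
aa=cv2.resize(a[140:300,230:480][:, :],None,fx=2.25,fy=2.25)[:360]
h=np.hstack([cv2.resize(aa,(400,300)),cv2.resize(bb,(400,300))]); cv2.imwrite("pics/f.png",h[:,:,::-1]); print(p,M.round(3).tolist(),s["joints"],s["clock"],s["contact_force"])
E
```

```text
clock: 9.02
tcp_pos: [0.5127, 0.0683, 0.0966]
tcp_rot: [-1.55, 2.732, 0.001]
contact_force: [0.2, -0.2, 0.6]
finger_gap: 0.0357
clock: 9.43
tcp_pos: [0.5142, 0.068, 0.1685]
tcp_rot: [-1.549, 2.729, -0.004]
contact_force: [0.2, -0.1, -0.3]
finger_gap: 0.0361
[{'xyz': [0.5146, 0.0695, 0.1138], 'confidence': 0.83}]
[{'xyz': [0.6529, 0.0598, 0.0011], 'confidence': 0.62}]
[0.5128725  0.06811112 0.16666606] [[-0.513, -0.858, 0.001], [-0.858, 0.513, 0.0], [-0.0, -0.001, -1.0]] [-1.01939565e-01  5.03713487e-02  1.81105546e+00  1.58905643e-04
  1.27946582e+00 -2.70503667e+00] 9.4833 [-0.06619177 -0.09439251 -0.34874489]
```

View pics/f.png

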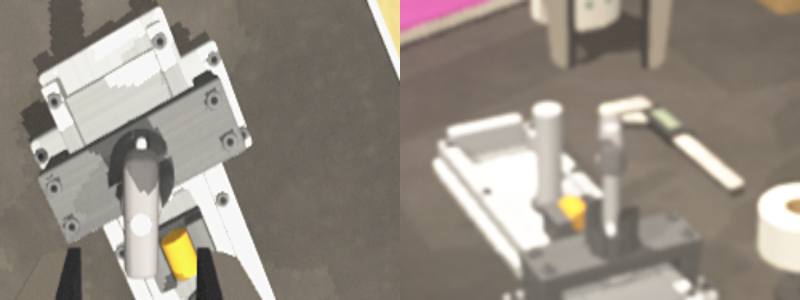

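```bash
python3 -m inch '[{"rot":[0,0,1.13],"delta_pos":[-81,39,0],"hand":50},{"rot":[0,0,1.13],"delta_pos":[-81,39,0],"hand":50},{"rot":[0,0,1.13],"delta_pos":[-81,39,0],"hand":50},{"rot":[0,0,1.13],"delta_pos":[-81,39,0],"hand":50},{"rot":[0,0,1.13],"delta_pos":[-81,39,0],"hand":50},{"rot":[0,0,1.13],"delta_pos":[-81,39,0],"hand":50},{"rot":[0,0,1.13],"delta_pos":[-81,39,0],"hand":50},{"rot":[0,0,1.13],"delta_pos":[-81,39,0],"hand":50},{"rot":[0,0,1.13],"delta_pos":[-81,39,0],"hand":50},{"rot":[0,0,1.13],"delta_pos":[-81,39,0],"hand":50}]'
python3 - <<'E'
from h import *
for i in range(3):
    robot.read_camera("wrist"); p,M,s=tool()
    print([(a["xyz"],a["confidence"]) for a in robot.mark_of("wrist","post")[:1]],p)
robot.read_camera("scene");print(robot.mark_of("scene","post")[:1])
print(M.round(3).tolist(), M.T@(np.array([.521,.158,.066])-p)*1000)
E
```

```text
clock: 10.47
tcp_pos: [0.5199, 0.1575, 0.1649]
tcp_rot: [-0.162, -3.135, 0.0]
contact_force: [1.5, -0.5, 0.2]
finger_gap: 0.0499
[([0.5201, 0.1591, 0.0788], 0.87)] [0.51991633 0.15746116 0.16502674]
[([0.5215, 0.1566, 0.0808], 0.76)] [0.52009403 0.15749846 0.16532668]
[([0.5223, 0.1597, 0.0769], 0.57)] [0.52038346 0.15750732 0.16580105]
[{'xyz': [0.521, 0.16, 0.0793], 'confidence': 0.92}]
[[-0.995, 0.097, -0.001], [0.097, 0.995, -0.0], [0.001, -0.0, -1.0]] [-0.69545429  0.56722441 99.80014033]
```

Positions agree; descend and grip.

```bash
python3 -m inch '[{"rot":[0,0,0],"delta_pos":[-0.5,1,40],"hand":50},{"rot":[0,0,0],"delta_pos":[-0.5,1,70],"hand":50},{"rot":[0,0,0],"delta_pos":[-0.5,1,99],"hand":50},{"rot":[0,0,0],"delta_pos":[-0.5,1,99],"hand":50},{"rot":[0,0,0],"delta_pos":[-0.5,1,99],"hand":50}]' && python3 ok.py && python3 -m inch '[{"rot":[0,0,0],"delta_pos":[0,0,0],"hand":10},{"rot":[0,0,0],"delta_pos":[0,0,0],"hand":10},{"rot":[0,0,0],"delta_pos":[0,0,0],"hand":10},{"rot":[0,0,0],"delta_pos":[0,0,0],"hand":10},{"rot":[0,0,0],"delta_pos":[0,0,0],"hand":10},{"rot":[0,0,0],"delta_pos":[0,0,0],"hand":10}]' 25
```

```text
clock: 11.28
tcp_pos: [0.5201, 0.1584, 0.0665]
tcp_rot: [-0.153, -3.134, 0.001]
contact_force: [-0.5, -0.2, 1.0]
finger_gap: 0.05
0.0665 [-0.5 -0.2  1. ] 0.05
clock: 11.78
tcp_pos: [0.5221, 0.1585, 0.0685]
tcp_rot: [0.153, 3.136, 0.0]
contact_force: [-0.2, 0.1, 4.1]
finger_gap: 0.0173
```

```bash
python3 -m inch '[{"rot":[0,0,0],"delta_pos":[0,6,0],"hand":10},{"rot":[0,0,0],"delta_pos":[0,14,0],"hand":10},{"rot":[0,0,0],"delta_pos":[0.2,22,0],"hand":10},{"rot":[0,0,0],"delta_pos":[0.2,30,0],"hand":10},{"rot":[0,0,0],"delta_pos":[0.3,38,0],"hand":10},{"rot":[0,0,0],"delta_pos":[0.4,46,0],"hand":10},{"rot":[0,0,0],"delta_pos":[0.5,54,0],"hand":10},{"rot":[0,0,0],"delta_pos":[0.5,62,0],"hand":10},{"rot":[0,0,0],"delta_pos":[0.5,70,0],"hand":10},{"rot":[0,0,0],"delta_pos":[0.5,74,0],"hand":10}]'; python3 -m inch '[{"rot":[0,0,0],"delta_pos":[0,2,0],"hand":10},{"rot":[0,0,0],"delta_pos":[0,4,0],"hand":10},{"rot":[0,0,0],"delta_pos":[0,4,0],"hand":10}]'
```

```text
clock: 12.62
tcp_pos: [0.5288, 0.2325, 0.0685]
tcp_rot: [0.152, 3.137, -0.001]
contact_force: [-1.3, -3.4, 5.6]
finger_gap: 0.0174
clock: 12.87
tcp_pos: [0.5291, 0.2365, 0.0685]
tcp_rot: [0.153, 3.137, -0.0]
contact_force: [-0.9, -0.8, 5.1]
finger_gap: 0.0172
```

```bash
python3 -m inch '[{"rot":[0,0,0],"delta_pos":[0,1.5,0],"hand":10},{"rot":[0,0,0],"delta_pos":[0,1.5,0],"hand":10}]'; python3 -m inch '[{"rot":[0,0,0],"delta_pos":[0,1.5,0],"hand":10},{"rot":[0,0,0],"delta_pos":[0,1.5,0],"hand":10}]'
```

```text
clock: 13.03
tcp_pos: [0.5293, 0.2378, 0.0685]
tcp_rot: [0.153, 3.137, -0.0]
contact_force: [-1.2, -1.6, 5.5]
finger_gap: 0.0174
clock: 13.2
tcp_pos: [0.5293, 0.238, 0.0685]
tcp_rot: [0.153, 3.137, -0.004]
contact_force: [-2.1, -7.3, 7.0]
finger_gap: 0.0172
```

```bash
python3 -m inch '[{"rot":[0,0,0],"delta_pos":[0,0,0],"hand":10},{"rot":[0,0,0],"delta_pos":[0,0,0],"hand":10},{"rot":[0,0,0],"delta_pos":[0,0,0],"hand":50},{"rot":[0,0,0],"delta_pos":[0,0,0],"hand":50},{"rot":[0,0,0],"delta_pos":[0,0,0],"hand":50},{"rot":[0,0,0],"delta_pos":[0,0,0],"hand":50},{"rot":[0,0,0],"delta_pos":[0,0,0],"hand":50}]' && python3 -m inch '[{"rot":[0,0,0],"delta_pos":[0,0,-30],"hand":50},{"rot":[0,0,0],"delta_pos":[0,0,-65],"hand":50},{"rot":[0,0,0],"delta_pos":[0,0,-100],"hand":50},{"rot":[0,0,0],"delta_pos":[0,0,-120],"hand":50},{"rot":[0,0,0],"delta_pos":[0,0,-120],"hand":50},{"rot":[0,0,0],"delta_pos":[0,0,-120],"hand":50}]'
python3 - <<'E'
from h import *
b=robot.read_camera("side"); w=robot.read_camera("wrist"); sc=robot.read_camera("scene")
for c in("side","scene","wrist"):
    for t in ["knob","post","tape_roll","solder_spool","caliper"]: print(c,t,[(np.round(a["xyz"],4).tolist(),round(a["confidence"],2)) for a in robot.mark_of(c,t)[:1]])
u,v=map(int,proj("side",[.525,.13,.08])); bb=b[v-60:v+60,u-80:u+80]
cv2.imwrite("pics/g.png",np.hstack([cv2.resize(w,(400,300)),cv2.resize(bb,(400,300))])[:,:,::-1])
E
```

```text
clock: 13.78
tcp_pos: [0.5286, 0.2393, 0.0672]
tcp_rot: [-0.153, -3.137, -0.0]
contact_force: [0.3, 0.7, -0.1]
finger_gap: 0.0484
clock: 14.28
tcp_pos: [0.5296, 0.2394, 0.1887]
tcp_rot: [0.153, 3.135, 0.001]
contact_force: [0.3, -0.3, -0.7]
finger_gap: 0.05
side knob [([0.5151, 0.067, 0.1156], 0.98)]
side post [([0.5255, 0.2385, 0.0787], 0.59)]
side tape_roll [([0.648, 0.0621, 0.0013], 0.92)]
side solder_spool [([0.603, -0.0025, -0.003], 0.74)]
side caliper [([0.654, 0.2184, 0.0007], 0.79)]
scene knob [([0.5155, 0.0688, 0.1156], 0.77)]
scene post [([0.5251, 0.2397, 0.0804], 0.7)]
scene tape_roll [([0.651, 0.0636, 0.0013], 0.55)]
scene solder_spool [([0.6054, -0.0036, -0.0045], 0.72)]
scene caliper [([0.6511, 0.2149, -0.0022], 0.66)]
wrist knob [([0.5158, 0.0718, 0.1111], 0.86)]
wrist post [([0.5292, 0.2382, 0.0783], 0.72)]
wrist tape_roll [([0.649, 0.0592, -0.0003], 0.77)]
wrist solder_spool [([0.604, -0.0094, -0.004], 0.81)]
wrist caliper []
```

View pics/g.png

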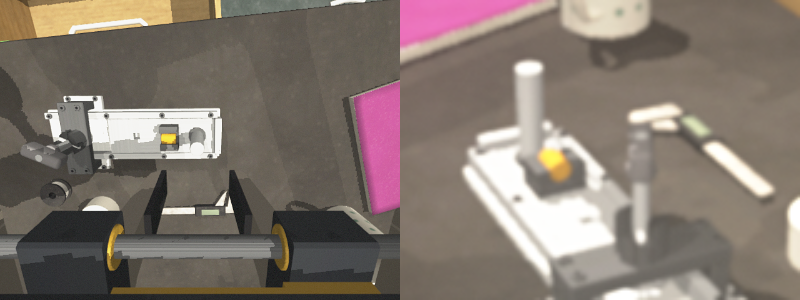

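The picture shows the knob still turned and raised (wrist view about (45,155)). The post is at the end stop (about (198,138)), and the gripper is clear of everything. I'm handing in.

```bash
python3 -c "
from rig import robot; print(robot.close_job())"
```

```text
the job is handed in; nothing more can be done
None
```

I parked the plunger in its rest notches, ran the slide out against its end stop, and handed the job in at about 15 s of the 58 s allowed.

- **Plunger:** I pulled the knob up until the stop showed, with a peak wrist reading of about 13 N downward, plus 5 to 7 N sideways. I then backed off about 1.5 mm and turned it counter-clockwise to 1.12 rad. I lowered it until the spring load started to come off and let go. After letting go and after the slide run, the knob was still turned in the pictures. The networks put it at z = 0.111 to 0.116 m, a lift of about 7 to 12 mm.
- **Slide:** I gripped the post and moved it until the force rose at about 80 mm of travel. After release, the networks put the post at y = 0.238 to 0.240 m. It started at about 0.158 m, so it is at the stop within their accuracy of about 4 mm.
- **Loose items:** The tape roll and solder spool read within about 6 mm of where they started, which is about the networks' scatter. The caliper does too from the side and scene cameras; the wrist camera did not report it in the last check. At hand-in the gripper was open and well above everything.

**Disagreements:** The side and scene cameras gave the post's x as 0.525 m, against 0.529 m from the wrist camera and the arm itself. One wrist-camera search for the post, made right after parking when the post was largely out of view, returned the tape roll's position instead; I ignored it. The lock contact force and the joint values could not be read directly, so they are inferred from the wrist force, the tool pose and the pictures.

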